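# Flip the used sample's tag in the fume hood

### The job

The rack in the fume hood has three sample bays, each with a hinged tag in front of it; two bays hold capped bottles and one holds an open, emptied jar. Using a fingertip only, tip up the tag in front of the open jar, push it gently right over its pivot so that its tick side shows, and press it down flat towards the jar. Pinch and lift nothing, and move nothing else: the jar, the bottles, the other two tags and the things lying about stay as they are.

Things in the scene. Friction and masses are not known exactly. Their poses are not given: they have to be found in the camera images.
- rack: Fixed steel sample rack, 358 mm along its y, base plate 5 mm thick from x = -90 to +115 mm. Its x points from the tags to the bays (to the robot's left, world +y, within 0.2 rad). Origin on the bench. Three bays at y = +112, 0, -112 mm (tag0 to tag2; tag0 nearest the robot), centres at x = +55 mm, floors 5 mm and walls 39 mm above the bench. Each bay's tag has its pivot straight before it, at x = -75 mm.
- tag0 (a joint): Angle of the nearest tag, rad: 0 = level, away from its bay (rack -x), ring mark up; pi/2 = upright; pi = flipped over, level towards its bay, tick mark up. Stops at both ends; starts at 0 to 0.3. Stiff friction hinge (0.035 N m): it stays where it is left. White leaf 50 mm wide, 63 mm from pivot to free edge, 3 mm thick, 6 mm bead along the free edge; its plane goes through the pivot.
- tag0_hinge (a point): Mid-pivot of the nearest tag, 55 mm above the bench; axes as the rack's (y along the pivot). Beside the leaf stand two 3 mm ears, 58 mm apart, up to 60 mm above the bench and reaching 21 mm before and behind the pivot; rubber-sleeved rest rods under the leaf 16 mm before and behind it. Beyond these the leaf overhangs: its outer 40 mm has free space below down to the base plate or bench.
- tag0_edge (a point): Middle of the beaded free edge of the nearest tag, 60 mm from the pivot; moves with the tag.
- tag1 (a joint): Angle of the middle tag, rad: 0 = level, away from its bay (rack -x), ring mark up; pi/2 = upright; pi = flipped over, level towards its bay, tick mark up. Stops at both ends; starts at 0 to 0.3. Stiff friction hinge (0.035 N m): it stays where it is left. White leaf 50 mm wide, 63 mm from pivot to free edge, 3 mm thick, 6 mm bead along the free edge; its plane goes through the pivot.
- tag1_hinge (a point): Mid-pivot of the middle tag, 55 mm above the bench; axes as the rack's (y along the pivot). Beside the leaf stand two 3 mm ears, 58 mm apart, up to 60 mm above the bench and reaching 21 mm before and behind the pivot; rubber-sleeved rest rods under the leaf 16 mm before and behind it. Beyond these the leaf overhangs: its outer 40 mm has free space below down to the base plate or bench.
- tag1_edge (a point): Middle of the beaded free edge of the middle tag, 60 mm from the pivot; moves with the tag.
- tag2 (a joint): Angle of the farthest tag, rad: 0 = level, away from its bay (rack -x), ring mark up; pi/2 = upright; pi = flipped over, level towards its bay, tick mark up. Stops at both ends; starts at 0 to 0.3. Stiff friction hinge (0.035 N m): it stays where it is left. White leaf 50 mm wide, 63 mm from pivot to free edge, 3 mm thick, 6 mm bead along the free edge; its plane goes through the pivot.
- tag2_hinge (a point): Mid-pivot of the farthest tag, 55 mm above the bench; axes as the rack's (y along the pivot). Beside the leaf stand two 3 mm ears, 58 mm apart, up to 60 mm above the bench and reaching 21 mm before and behind the pivot; rubber-sleeved rest rods under the leaf 16 mm before and behind it. Beyond these the leaf overhangs: its outer 40 mm has free space below down to the base plate or bench.
- tag2_edge (a point): Middle of the beaded free edge of the farthest tag, 60 mm from the pivot; moves with the tag.
- jar: The emptied sample jar: open clear glass jar without a cap, 64 mm wide, 54 mm across the mouth, 85 mm high, standing in one of the three bays (which one changes). Origin at the centre of its underside.
- bottle_a: Closed sample bottle in one of the other bays: glass, 56 mm diameter, 105 mm high over its screw cap. Origin at the centre of its underside. To be left alone.
- bottle_b: Closed sample bottle in one of the other bays: glass, 56 mm diameter, 105 mm high over its screw cap. Origin at the centre of its underside. To be left alone.
- stopper: Loose black rubber stopper on the rack's base plate, in a gap between two tags, 34 mm wide, 28 mm high. Origin under its centre. To be left alone.
- cap: Loose screw cap on the rack's base plate, in a gap between two tags, 38 mm wide, 16 mm high. Origin under its centre. To be left alone.
- beaker: Empty glass beaker on the bench, straight-sided, 70 mm wide, 90 mm high. Origin under its centre. To be left alone.
- reagent: Amber bottle with a black cap on the bench, 48 mm wide, 100 mm high. Origin under its centre. To be left alone.
- spatula: Thin double-ended steel spatula lying on the bench, 180 mm long along its x, 10 mm wide, 5 mm high. Origin at the middle of its underside. To be left alone.

How it is judged:
At the end, for the whole second after the job is handed in: The tag in front of the bay with the open jar lies on its rear rest (joint over 3.0 rad, within about 8 degrees of flat) and is still; the other two tags are still on the front side (under 0.55 rad); jar and bottles stand upright and still in their bays ((((y of jar in the frame of rack between 0.082 and 0.142 m and x of jar in the frame of rack between 0.025 and 0.085 m) and value of joint tag0 above 3 rad and value of joint each of tag1, tag2 below 0.55 rad) or ((y of jar in the frame of rack between -0.03 and 0.03 m and x of jar in the frame of rack between 0.025 and 0.085 m) and value of joint tag1 above 3 rad and value of joint each of tag0, tag2 below 0.55 rad) or ((y of jar in the frame of rack between -0.142 and -0.082 m and x of jar in the frame of rack between 0.025 and 0.085 m) and value of joint tag2 above 3 rad and value of joint each of tag0, tag1 below 0.55 rad)) and velocity of joint each of tag0, tag1, tag2 below 0.1 rad/s and angle between each of jar, bottle_a, bottle_b's own z axis and vertical below 0.1 rad and linear speed of each of jar, bottle_a, bottle_b below 0.02 m/s); the robot touches nothing.
It fails at once if another tag is moved (its edge by more than 15 mm) (((y of jar in the frame of rack below 0.056 m or y of jar in the frame of rack above 0.168 m) and distance of tag0_edge from where it was at the start of the episode above 0.015 m) or ((y of jar in the frame of rack below -0.056 m or y of jar in the frame of rack above 0.056 m) and distance of tag1_edge from where it was at the start of the episode above 0.015 m) or ((y of jar in the frame of rack below -0.168 m or y of jar in the frame of rack above -0.056 m) and distance of tag2_edge from where it was at the start of the episode above 0.015 m)).
It fails at once if the jar or a bottle is lifted, pushed or knocked (moved more than 20 mm or tipped more than 0.3 rad) (distance of any of jar, bottle_a, bottle_b from where it was at the start of the episode above 0.02 m or angle between any of jar, bottle_a, bottle_b's own z axis and vertical above 0.3 rad).
It fails at once if the stopper, the cap, the beaker, the amber bottle or the spatula is moved by more than 20 mm (distance of any of stopper, cap, beaker, reagent, spatula from where it was at the start of the episode above 0.02 m).
It fails at once if a tag is pinched or forced or the rack pressed hard (more than 38 N between the fingers and the rack with its tags) (contact force between the fingers and rack above 38 N).
It also fails if it takes over 35 s, if anything falls off the work surface, if the arm or the gripper's body presses on something with over 40 N, if the wrist force passes 120 N, or if a joint passes its speed limit or range.

### The arm

A 6-joint arm with a two-finger parallel gripper is mounted at the origin on the work surface. World frame = base frame: x ahead of the robot, y to its left, z up, the work surface at z = 0. Lengths are in m, angles in rad, forces in N, time in s.
With the tool pointing down it reaches from about 0.35 to 0.775 m from the base axis. Payload 5.5 kg.
Tool frame: the origin (TCP) lies between the finger pads; the fingertips stand 22 mm ahead of it and the grasp point (between the pads) lies 3 mm ahead of it (env.finger_overhang is the distance from the TCP to the fingertips, in m); y points along the fingers, x is the direction in which the jaws open and shut, and the axes are right-handed (so a half turn about y gives the same grasp; the last joint's range is limited). The gripper opens to 85 mm and grips with 20 to 120 N. Pads are 22 mm wide; open, the fingers measure 114 mm over their backs; the gripper's body (76 mm by 85 mm) begins 54 mm behind the grasp point. The pads swing forward as they close: fully open they stand 13 mm farther back than shut.
Start: joints at [-1.334, 0.313, 0.046, 1.304, 0, 1.431], TCP at [0.212, -0.535, 0.253] pointing down, gripper open.
Joint ranges: [-2.76, 2.76], [-0.86, 1.69], [-1.03, 1.26], [-2.2, 2.34], [-1.47, 1.5], [-3.14, 3.14]. Speed limits (rad/s): [2.57, 2.57, 3.14, 3.14, 3.14, 3.14].

### API

Orientations are given as a unit quaternion [w, x, y, z].
In Python, from workcell import monitor, cams, job, env gives the robot as it stands.
- The arm moves only by the tool drive_tool, never from a script. Its argument "plan" is text: rows parted by semicolons, each of 7 numbers parted by spaces: the opening, from -1 (shut) to 1 (fully open), then the shift along the tool's x, y, z in mm, then the turn, a rotation vector about the tool's x, y, z in degrees. In form: gripper x y z rx ry rz; .... A call has 1 to 8 rows; each row shifts and turns the pose as measured when the row begins, along the tool's axes as they then stand; what a row does not reach is not made up. A row lasts 1/8 s, in which the tool goes at most 62.5 mm and 10.7 degrees, less where a joint would pass 70% of its speed; a pose out of reach is approached as far as the arm can. A call is refused whole if a number of a shift passes 62.5 or a number of a turn 10.7, either way. A call with a gripper value outside its range is refused whole. The fingers move at their own pace and stop on an object; "grip_force" is the grip in N (left out, the last holds). Time passes only in rows, so rows that do not move let the fingers close. It gives the time, the measured TCP pose, the force and the opening at its end, in the units of the state.
- monitor.get_state(): the state, without advancing time (a new reading comes with each control period).
- cams.read_camera(name): name is "side" or "top" or "wrist"; returns (picture, depth): 420x560x3 uint8, red, green, blue; 420x560 float32, m along the optical axis (not along the pixel's ray), 0 where there is no reading.
- cams.calibration(name): a dict with "fx", "fy", "cx", "cy" (pixels), "R" (3x3) and "t" (3): a world point X has camera coordinates R X + t. Camera axes: x right, y down, z forward; pixel columns grow to the right and rows downward; lengths in m; the calibration is good to about 2 mm. The wrist camera is an equidistant fisheye: a pixel r from the principal point sees the ray r / f radians off the axis. A picture is of the moment at which its call begins: read the wrist's pose just before it. calibration takes no time and is no camera call; for the wrist camera it gives the pose at the moment of the call.
- job.hand_in(): hands the job in, once; it reports no verdict.
The state is a dict: "clock": time; "joint_pos": joint angles; "qvel": joint speeds; "tau": joint torques, N m; "tcp_pos": TCP position; "orientation": TCP orientation; "wrist_force": force on the tool from outside, world axes, zero at the start; "ft_torque": the same for the moment, N m; "finger_gap": finger opening in m.
Only numpy, scipy, OpenCV 4.12 (cv2) and the standard library are available. Lean on these libraries where they do the work, as an engineer would, in place of code of your own. Each camera call takes 0.05 s, during which the arm holds its last target.

## Working session

There is one attempt and no reset: what is moved stays moved. The work goes in short steps, Python scripts to look and compute and a tool call to move; the robot and the scene stay as the last step left them, time stands still between calls to the robot, and variables do not carry over. Pictures are saved under pics/ and viewed, and the job is handed in when it is done.

Besides the shell and the picture viewer there is one more tool, called after ">>>" as name(argument=value, ...) on one line, values as JSON. drive_tool: Moves the arm, as the interface text tells. Its arguments: {"type":"object","properties":{"plan":{"type":"string"},"grip_force":{"type":"number"}},"required":["plan"]}

```bash
mkdir -p pics; python3 - <<'E'
from workcell import monitor, cams, job, env
import cv2,numpy as np
s=monitor.get_state(); print(s, env.finger_overhang)
for n in ["side","top","wrist"]:
    im,d=cams.read_camera(n); c=cams.calibration(n)
    print(n,c)
    cv2.imwrite(f"pics/{n}0.png",im[:,:,::-1]); np.save(f"pics/{n}0.npy",d)
E
```

```text
{'clock': 0.0, 'joint_pos': array([-1.33358104e+00,  3.13961407e-01,  4.49685203e-02,  1.30358794e+00,
       -2.64831638e-05,  1.43120521e+00]), 'qvel': array([-0.00031067, -0.00091871,  0.00100564,  0.0008544 ,  0.000437  ,
       -0.00144253]), 'tau': array([ 2.46293930e-04, -4.80621636e+01,  2.98536444e+01,  1.95150857e-02,
       -1.58455787e-04,  3.93500528e-06]), 'tcp_pos': array([ 0.21144951, -0.53420075,  0.25242674]), 'orientation': array([ 0.58521423, -0.58438046,  0.39798046, -0.39703316]), 'wrist_force': array([-0.0715998 , -0.40968706, -0.09014413]), 'ft_torque': array([-0.0134577 , -0.02936833,  0.0713382 ]), 'finger_gap': 0.08524320432017089} 0.022
side {'fx': 465.9448779304724, 'fy': 465.9448779304724, 'cx': 287.9828558370373, 'cy': 204.00329910092242, 'R': array([[ 0.95715244, -0.28957728,  0.00205007],
       [-0.19520971, -0.65043193, -0.73405141],
       [ 0.21389804,  0.7021989 , -0.67909081]]), 't': array([-0.54754472,  0.13584378,  1.06629378])}
top {'fx': 498.31081249308374, 'fy': 498.31081249308374, 'cx': 276.19498065743034, 'cy': 208.6133122185358, 'R': array([[-3.53406716e-03, -9.99992984e-01, -1.24198753e-03],
       [-9.73667388e-01,  3.72413426e-03, -2.27942863e-01],
       [ 2.27945889e-01,  4.03717365e-04, -9.73673718e-01]]), 't': array([-0.02099718,  0.56781509,  1.47884436])}
wrist {'fx': 325.19226210127806, 'fy': 325.19226210127806, 'cx': 278.0490277043346, 'cy': 209.9894903963724, 'R': array([[ 0.3679906 , -0.92982854, -0.00134182],
       [-0.89121891, -0.35312119,  0.28466521],
       [-0.26516366, -0.10355827, -0.95862606]]), 't': array([-0.5734699 , -0.03707372,  0.37970813])}
```

View pics/side0.png

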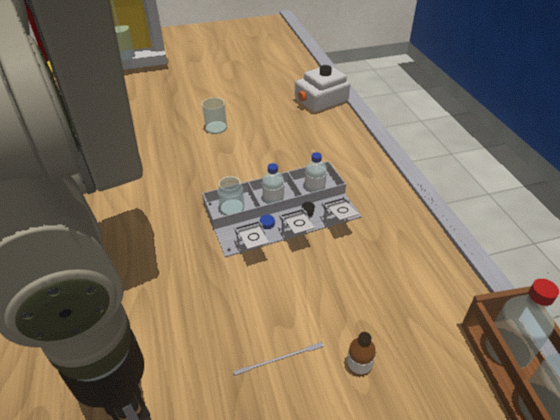

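View pics/top0.png

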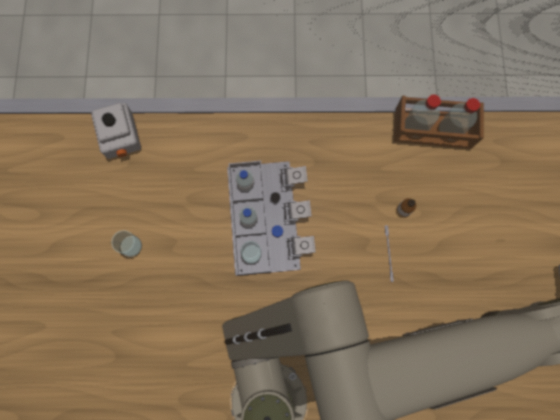

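View pics/wrist0.png

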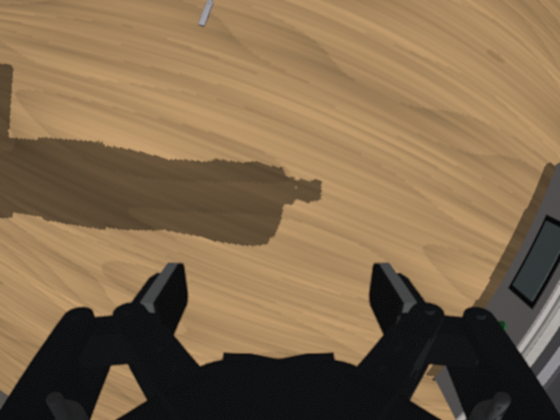

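The jar with no cap stands in the nearest bay (top pixel 251,254; side 231,195), so the target is tag0 (top pixel 305,245). Next I'll measure positions.

```bash
cat > h.py <<'E'
import numpy as np,cv2
from workcell import monitor,cams,job,env
from scipy.spatial.transform import Rotation as Rn
def W(c,d,u,v):
    z=d[v,u]; p=np.array([(u-c['cx'])/c['fx']*z,(v-c['cy'])/c['fy']*z,z]); return c['R'].T@(p-c['t'])
def cloud(c,d):
    v,u=np.mgrid[0:d.shape[0],0:d.shape[1]]
    p=np.stack([(u-c['cx'])/c['fx']*d,(v-c['cy'])/c['fy']*d,d],-1); return (p-c['t'])@c['R']
def proj(c,X):
    p=c['R']@np.asarray(X,float)+c['t']; return np.array([c['fx']*p[0]/p[2]+c['cx'],c['fy']*p[1]/p[2]+c['cy']])
def st():
    s=monitor.get_state(); q=s['orientation']; R=Rn.from_quat([q[1],q[2],q[3],q[0]]).as_matrix(); return s,R
E
python3 - <<'E'
from h import *
im={n:cv2.imread(f'pics/{n}0.png') for n in ['top','side']}
cv2.imwrite('pics/topz.png',cv2.resize(im['top'][150:290,215:335],None,fx=5,fy=4.2,interpolation=2)) 
cv2.imwrite('pics/sidez.png',cv2.resize(im['side'][140:260,190:370],None,fx=4.4,fy=4.4,interpolation=2))
c=cams.calibration('top'); d=np.load('pics/top0.npy'); P=cloud(c,d)
for u,v in [(305,245),(301,210),(297,175),(310,245),(299,245),(251,254),(296,272),(262,165),(240,274)]: print(u,v,P[v,u].round(3))
m=(P[...,2]>0.045)&(P[...,2]<0.09)&(np.arange(560)[None]>292)&(np.arange(560)[None]<330)&(np.arange(420)[:,None]>150)&(np.arange(420)[:,None]<265)
n,l,s,ce=cv2.connectedComponentsWithStats(m.astype(np.uint8))
for i in range(1,n):
    if s[i,4]>20: 
        q=P[l==i]; print(s[i],q.mean(0).round(3),q.min(0).round(3),q.max(0).round(3))
E
```

```text
305 245 [ 0.455 -0.111  0.054]
301 210 [ 0.563 -0.1    0.065]
297 175 [ 0.677 -0.089  0.064]
310 245 [ 0.454 -0.126  0.061]
299 245 [ 0.455 -0.093  0.057]
251 254 [0.434 0.057 0.01 ]
296 272 [ 0.379 -0.085 -0.004]
262 165 [0.73  0.023 0.003]
240 274 [0.37  0.09  0.023]
[293 166  15  20 219] [ 0.678 -0.096  0.064] [ 0.647 -0.12   0.052] [ 0.706 -0.076  0.075]
[293 200  19  21 298] [ 0.567 -0.101  0.061] [ 0.535 -0.131  0.046] [ 0.596 -0.075  0.078]
[293 236  23  21 381] [ 0.455 -0.105  0.059] [ 0.421 -0.141  0.048] [ 0.484 -0.074  0.072]
```

View pics/topz.png

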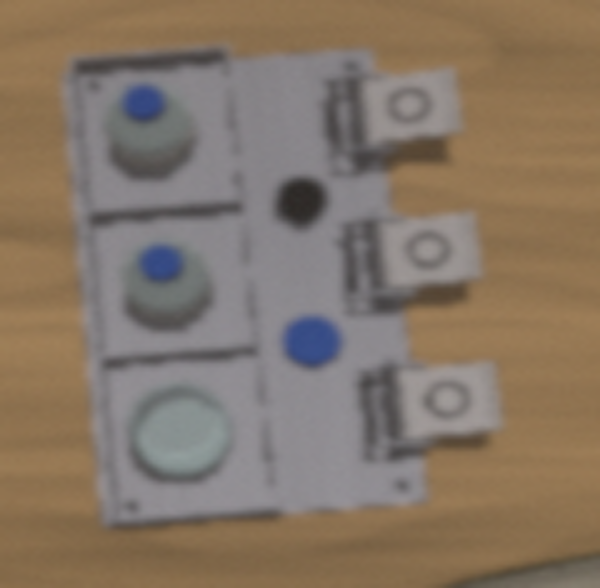

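View pics/sidez.png

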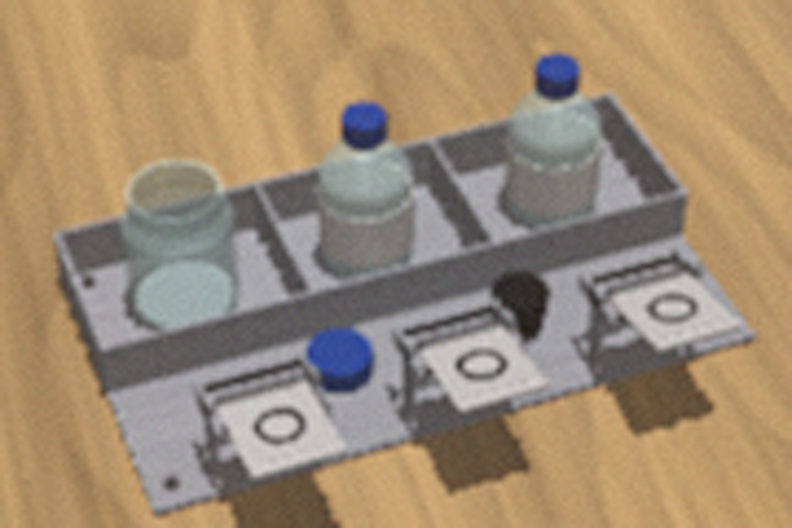

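```bash
python3 - <<'E'
from h import *
c=cams.calibration('top')
def ray(u,v,z):
    dr=c['R'].T@np.array([(u-c['cx'])/c['fx'],(v-c['cy'])/c['fy'],1]); o=-c['R'].T@c['t']; return o+dr*(z-o[2])/dr[2]
A=ray(288.6,161.9,.005);B=ray(300,268.6,.005)
print(A,B,np.linalg.norm(A-B)); 
ry=(B-A)[:2]; ry/=np.linalg.norm(ry); rx=np.array([-ry[1],ry[0]])*-1
if rx[1]<0: rx=-rx
mid=(A+B)[:2]/2; O=mid+0.09*rx; print('rx',rx,'yaw',np.arctan2(-rx[0],rx[1]),'O',O)
def R2W(x,y,z): return np.r_[O+rx*x+ry*y,z]
im=cv2.resize(cv2.imread('pics/top0.png')[150:290,215:335],None,fx=5,fy=4.2,interpolation=2)
def L(a,b,col):
    p=[((proj(c,R2W(*q))-[215,150])*[5,4.2]+[2.5,2.1]).round().astype(int) for q in (a,b)]
    cv2.line(im,tuple(map(int,p[0])),tuple(map(int,p[1])),col,1)
for x in(-.09,.115): L((x,-.179,.005),(x,.179,.005),(0,0,255))
for y in(-.179,.179): L((-.09,y,.005),(.115,y,.005),(0,0,255))
for y in(-.112,0,.112):
    L((-.075,y-.025,.055),(-.075,y+.025,.055),(0,255,0))
    for th in(.15,):
        e=(-.075-.063*np.cos(th),.055+.063*np.sin(th)); L((e[0],y-.025,e[1]),(e[0],y+.025,e[1]),(255,0,0))
cv2.imwrite('pics/ov.png',im)
d=np.load('pics/top0.npy');P=cloud(c,d)
for i,y in enumerate((.112,0,-.112)):
    h=R2W(-.075,y,.055); rel=P-h; X=rel[...,:2]@rx; Y=rel[...,:2]@ry
    m=(X>-.058)&(X<-.025)&(abs(Y)<.02)&(abs(rel[...,2])<.035)
    print(i,'hinge',h.round(4),'theta',np.polyfit(-X[m],rel[m][:,2],1).round(3),np.median(np.arctan2(rel[m][:,2],-X[m])), m.sum())
E
```

```text
[ 0.73990219 -0.06451001  0.005     ] [ 0.38845123 -0.09701891  0.005     ] 0.35295127270922894
rx [-0.09210592  0.99574922] yaw 0.0922366508331277 O [0.55588718 0.00885297]
0 hinge [ 0.4513 -0.0761  0.055 ] theta [ 0.156 -0.001] 0.1194921442564573 143
1 hinge [ 0.5628 -0.0658  0.055 ] theta [0.17  0.001] 0.18528114290524525 135
2 hinge [ 0.6743 -0.0555  0.055 ] theta [ 0.252 -0.001] 0.22269297791956785 131
```

View pics/ov.png

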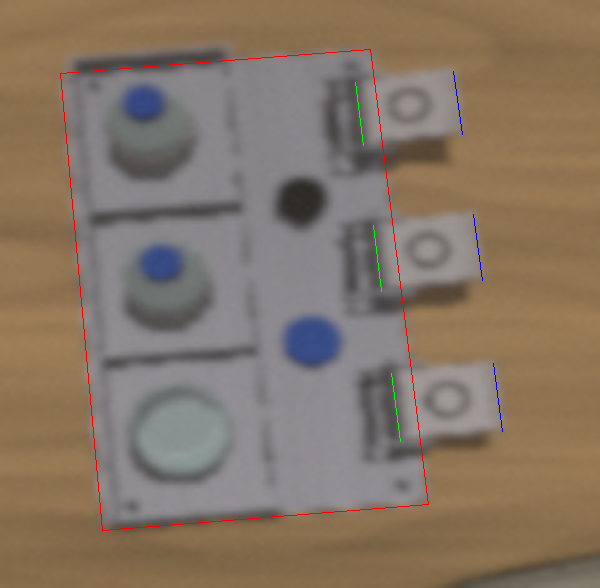

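tag0's hinge is near (0.452, -0.077, 0.055), the rack yaw is about 0.09 rad, and the tag angle is about 0.13 rad. Next is a planner helper.

```bash
cat >> h.py <<'E'
H=np.array([.452,-.0765,.055]); RX=np.array([-.090,.996,0]); RY=np.array([-.996,-.090,0]); Z=np.array([0,0,1.])
def Rel(el,yaw=0):
    el=np.radians(el); a=RX*np.cos(el)-Z*np.sin(el); x=-RY; return np.stack([x,a,np.cross(x,a)],1)
def tipw(rx,ry,z): return np.array([H[0],H[1],0])+RX*rx+RY*ry+Z*z   # rack coords rel. hinge, z abs
def rows(pT,RT,n,g=-1):
    s,R=st(); p=s['tcp_pos']; dv=Rn.from_matrix(R.T@RT).as_rotvec(); out=[]
    print('dist',np.linalg.norm(pT-p)*1e3,'ang',np.degrees(np.linalg.norm(dv)))
    Rc=R
    for i in range(n):
        loc=Rc.T@((pT-p)/n)*1e3; w=np.degrees(dv)/n
        out.append(' '.join(f'{k:.4g}' for k in [g,*loc.round(1),*w.round(2)])); Rc=Rc@Rn.from_rotvec(dv/n).as_matrix()
    print('; '.join(out))
def gotip(t,el,n,g=-1):
    RT=Rel(el); rows(np.asarray(t)-RT[:,1]*.022,RT,n,g)
def rep():
    s,R=st(); tip=s['tcp_pos']+R[:,1]*.022; r=tip-H
    print('clk',s['clock'],'tcp',s['tcp_pos'].round(4),'tip rack-rel-hinge x,y,z',(r@RX).round(4),(r@RY).round(4),tip[2].round(4),'el',np.degrees(-np.arcsin(R[2,1])).round(1),'F',s['wrist_force'].round(2),'q',s['joint_pos'].round(2),'gap',round(s['finger_gap'],4))
E
python3 - <<'E'
from h import *
rep()
s,R=st(); c=cams.calibration('wrist'); print('cam in tool',R.T@(-c['R'].T@c['t']-s['tcp_pos']))
gotip([.456,-.30,.23],90,8)
E
```

```text
clk 0.15 tcp [ 0.2115 -0.5343  0.2526] tip rack-rel-hinge x,y,z -0.4343 0.2808 0.2306 el 89.9 F [-0.71 -0.11 -0.07] q [-1.33  0.31  0.05  1.3  -0.    1.43] gap 0.0858
cam in tool [-0.0008523  -0.12115853  0.07256647]
dist 338.67944411024644 ang 73.5742445245494
-1 -16 0.1 39.2 -0.01 -9.2 -0.01; -1 -9.5 0.1 41.3 -0.01 -9.2 -0.01; -1 -2.8 0.1 42.2 -0.01 -9.2 -0.01; -1 4 0.1 42.1 -0.01 -9.2 -0.01; -1 10.7 0.1 41 -0.01 -9.2 -0.01; -1 17.1 0.1 38.7 -0.01 -9.2 -0.01; -1 23.1 0.1 35.5 -0.01 -9.2 -0.01; -1 28.4 0.1 31.4 -0.01 -9.2 -0.01
```

>>> drive_tool(plan="-1 -16 0 39 0 -9.2 0; -1 -9.5 0 41 0 -9.2 0; -1 -3 0 42 0 -9.2 0; -1 4 0 42 0 -9.2 0; -1 11 0 41 0 -9.2 0; -1 17 0 39 0 -9.2 0; -1 23 0 35 0 -9.2 0; -1 28 0 31 0 -9.2 0")

```text
clock: 1.15
tcp_pos: [0.4554, -0.2917, 0.2498]
orientation: [0.707, -0.704, -0.044, 0.045]
wrist_force: [0.6, -1.2, 0.6]
finger_gap: -0.0001
```

```bash
python3 - <<'E'
from h import *
rep(); gotip(tipw(-.14,0,.12),40,6)
E
```

```text
clk 1.15 tcp [ 0.4554 -0.2917  0.2498] tip rack-rel-hinge x,y,z -0.2145 0.016 0.2278 el 89.7 F [ 0.6  -1.25  0.56] q [-0.72  0.25 -0.05  1.28  0.    0.73] gap -0.0001
dist 130.28478889649773 ang 49.7475721176146
-1 3 19.3 9.4 8.28 0.31 -0.17; -1 2.9 20.5 6.6 8.28 0.31 -0.17; -1 2.8 21.2 3.6 8.28 0.31 -0.17; -1 2.8 21.5 0.5 8.28 0.31 -0.17; -1 2.7 21.4 -2.6 8.28 0.31 -0.17; -1 2.7 20.8 -5.7 8.28 0.31 -0.17
```

>>> drive_tool(plan="-1 3 19 9.5 8.3 0.3 0; -1 3 20.5 6.6 8.3 0.3 0; -1 3 21 3.5 8.3 0.3 0; -1 3 21.5 0.5 8.3 0.3 0; -1 3 21.5 -2.6 8.3 0.3 0; -1 3 21 -5.7 8.3 0.3 0")

```text
clock: 1.9
tcp_pos: [0.4715, -0.2265, 0.1361]
orientation: [0.941, -0.333, -0.015, 0.052]
wrist_force: [-0.6, 0.4, -0.1]
finger_gap: -0.0
```

```bash
python3 - <<'E'
from h import *
rep(); gotip(tipw(-.10,0,.032),40,4)
for n in ['side','wrist']:
    im,d=cams.read_camera(n); cv2.imwrite(f'pics/{n}1.png',im[:,:,::-1] if n=='wrist' else cv2.resize(im[120:300,130:370,::-1],None,fx=3.3,fy=3.3))
E
```

```text
clk 1.9 tcp [ 0.4715 -0.2265  0.1361] tip rack-rel-hinge x,y,z -0.1341 -0.0056 0.1223 el 39.0 F [-0.64  0.4  -0.07] q [-0.85  0.83  0.27  1.8   0.46  0.42] gap -0.0
dist 96.48051732595546 ang 1.4855984271150198
-1 -1.2 20.8 -12.1 -0.26 0.1 -0.25; -1 -1.3 20.9 -12 -0.26 0.1 -0.25; -1 -1.4 20.9 -11.9 -0.26 0.1 -0.25; -1 -1.4 21 -11.8 -0.26 0.1 -0.25
```

View pics/side1.png

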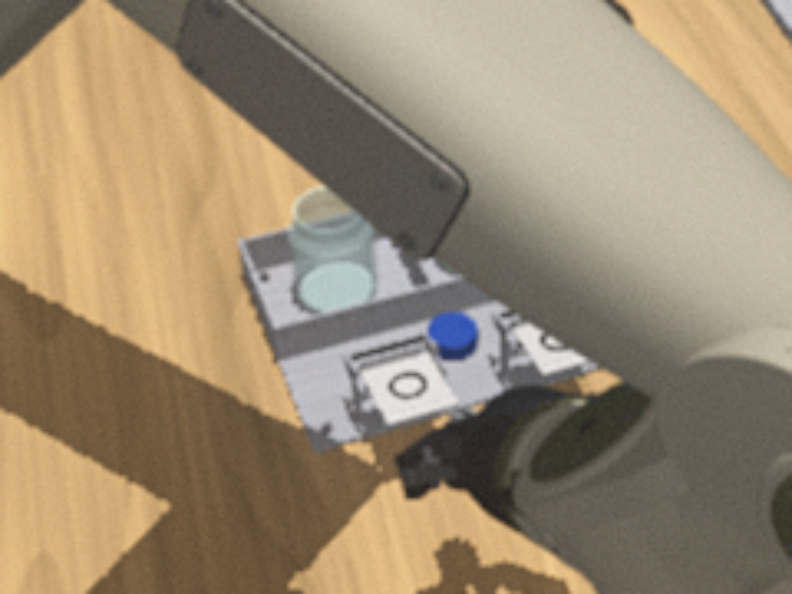

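View pics/wrist1.png

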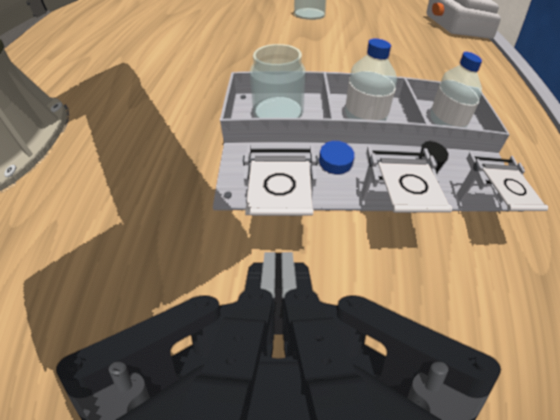

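The tags, jar and rack are clear in view; the fingertips (wrist px 278,258) line up with tag0 (centre px 280,184). Next I'll go down and under.

>>> drive_tool(plan="-1 -1.5 21 -12 0 0 0; -1 -1.5 21 -12 0 0 0; -1 -1.5 21 -12 0 0 0; -1 -1.5 21 -12 0 0 0")

```text
clock: 2.5
tcp_pos: [0.4603, -0.1936, 0.0416]
orientation: [0.939, -0.339, -0.014, 0.052]
wrist_force: [0.1, 0.1, -0.5]
finger_gap: 0.0
```

```bash
python3 - <<'E'
from h import *
rep(); gotip(tipw(-.058,0,.031),40,3)
im,d=cams.read_camera('wrist'); cv2.imwrite(f'pics/w2.png',im[:,:,::-1])
E
```

```text
clk 2.5 tcp [ 0.4603 -0.1936  0.0416] tip rack-rel-hinge x,y,z -0.1004 0.0027 0.0276 el 39.6 F [ 0.06  0.12 -0.53] q [-0.82  0.87  0.09  1.56  0.47  0.45] gap 0.0
dist 42.72119850094914 ang 1.2271657671673144
-1 1 10.1 9.9 -0.13 0.08 -0.38; -1 0.9 10.1 10 -0.13 0.08 -0.38; -1 0.8 10.1 10 -0.13 0.08 -0.38
```

View pics/w2.png

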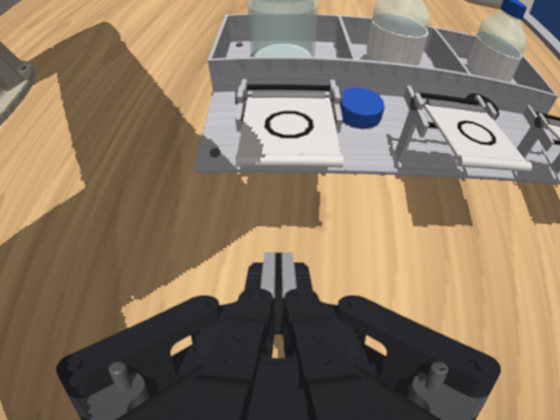

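>>> drive_tool(plan="-1 2.5 10 10 0 0 0; -1 2.5 10 10 0 0 0; -1 1.5 10 10 0 0 0")

```text
clock: 2.92
tcp_pos: [0.463, -0.1486, 0.0479]
orientation: [0.938, -0.341, -0.015, 0.052]
wrist_force: [0.5, 0.0, 0.5]
finger_gap: 0.0002
```

```bash
python3 - <<'E'
from h import *
rep()
im,d=cams.read_camera('wrist'); cv2.imwrite(f'pics/w3.png',im[:,:,::-1])
gotip(tipw(-.058,-.004,.06),40,3)
E
```

```text
clk 2.925 tcp [ 0.463  -0.1486  0.0479] tip rack-rel-hinge x,y,z -0.0559 -0.004 0.0337 el 40.0 F [0.54 0.   0.53] q [-0.77  0.81 -0.01  1.5   0.51  0.49] gap 0.0002
dist 26.07769788873038 ang 1.2273113584717077
-1 -0.2 -6.5 5.8 -0.04 0.13 -0.38; -1 -0.2 -6.5 5.8 -0.04 0.13 -0.38; -1 -0.1 -6.5 5.7 -0.04 0.13 -0.38
```

View pics/w3.png

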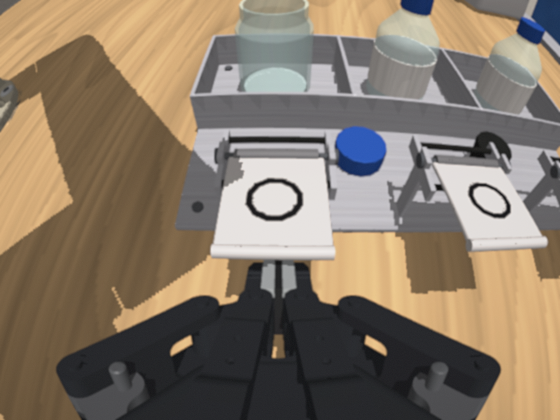

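>>> drive_tool(plan="-1 0 -6.5 6 0 0 0; -1 0 -6.5 6 0 0 0; -1 0 -6 6 0 0 0")

```text
clock: 3.35
tcp_pos: [0.4635, -0.1498, 0.0763]
orientation: [0.938, -0.341, -0.016, 0.053]
wrist_force: [0.1, 0.3, -1.0]
finger_gap: -0.0003
```

```bash
python3 - <<'E'
from h import *
rep()
gotip(tipw(-.042,-.003,.082),40,3)
im,d=cams.read_camera('wrist'); cv2.imwrite(f'pics/w4.png',im[:,:,::-1])
E
```

```text
clk 3.35 tcp [ 0.4635 -0.1498  0.0763] tip rack-rel-hinge x,y,z -0.0572 -0.0044 0.0622 el 39.9 F [ 0.11  0.25 -0.95] q [-0.77  0.78  0.01  1.55  0.51  0.49] gap -0.0003
dist 25.043861884534934 ang 1.2783585144774876
-1 -0.5 -0.3 8.3 -0.01 0.15 -0.4; -1 -0.6 -0.3 8.3 -0.01 0.15 -0.4; -1 -0.6 -0.4 8.3 -0.01 0.15 -0.4
```

View pics/w4.png

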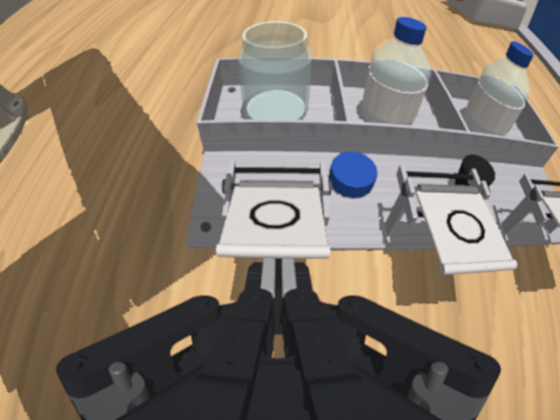

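The leaf is tipping up: tag0's leaf appears steeper and the finger is still under the bead. I'll continue along the arc.

>>> drive_tool(plan="-1 0 -0.5 8.3 0 0 0; -1 0 -0.5 8.3 0 0 0; -1 0 -0.5 8.3 0 0 0")

```text
clock: 3.78
tcp_pos: [0.4623, -0.1357, 0.0982]
orientation: [0.938, -0.342, -0.016, 0.052]
wrist_force: [-0.3, -0.8, -1.2]
finger_gap: -0.0002
```

```bash
python3 - <<'E'
from h import *
rep()
gotip(tipw(-.024,-.003,.094),40,3)
im,d=cams.read_camera('wrist'); cv2.imwrite(f'pics/w5.png',im[:,:,::-1])
E
```

```text
clk 3.775 tcp [ 0.4623 -0.1357  0.0982] tip rack-rel-hinge x,y,z -0.043 -0.0046 0.0841 el 40.0 F [-0.32 -0.84 -1.19] q [-0.75  0.74 -0.01  1.56  0.52  0.51] gap -0.0002
dist 21.51429881128679 ang 1.1509625971430855
-1 -0.6 2.7 6.6 0.01 0.14 -0.36; -1 -0.6 2.7 6.6 0.01 0.14 -0.36; -1 -0.6 2.7 6.6 0.01 0.14 -0.36
```

View pics/w5.png

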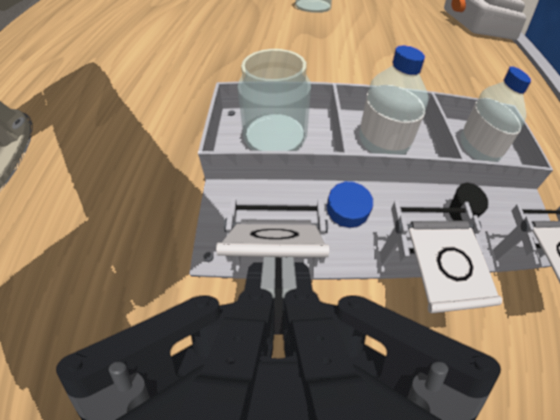

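Tag0 is now about 50° up. Next I'll go to upright and on to about 110°.

>>> drive_tool(plan="-1 -0.3 2.7 6.6 0 0 0; -1 -0.3 2.7 6.6 0 0 0; -1 -0.3 2.7 6.6 0 0 0; -1 0 5 5.5 0 0 0; -1 0 5 5.5 0 0 0")

```text
clock: 4.45
tcp_pos: [0.4576, -0.0993, 0.1119]
orientation: [0.938, -0.342, -0.016, 0.053]
wrist_force: [-0.6, -1.0, 0.0]
finger_gap: 0.0002
```

```bash
python3 - <<'E'
from h import *
rep()
gotip(tipw(.010,-.003,.094),40,3)
im,d=cams.read_camera('wrist'); cv2.imwrite(f'pics/w6.png',im[:,:,::-1])
E
```

```text
clk 4.45 tcp [ 0.4576 -0.0993  0.1119] tip rack-rel-hinge x,y,z -0.0064 -0.0031 0.0978 el 40.0 F [-0.59 -1.05  0.  ] q [-0.71  0.68 -0.08  1.53  0.54  0.54] gap 0.0002
dist 16.84681523577514 ang 1.1713860947396542
-1 -0 5 2.5 0 0.15 -0.36; -1 -0.1 5 2.5 0 0.15 -0.36; -1 -0.1 5 2.5 0 0.15 -0.36
```

View pics/w6.png

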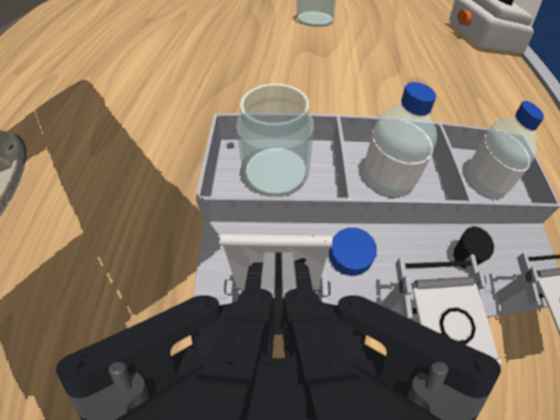

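>>> drive_tool(plan="-1 0 5 2.5 0 0 0; -1 0 5 2.5 0 0 0; -1 0 5 2.5 0 0 0; -1 0 5.7 1 0 0 0; -1 0 5.7 1 0 0 0; -1 0 5.7 1 0 0 0")

```text
clock: 5.25
tcp_pos: [0.4535, -0.0653, 0.0987]
orientation: [0.938, -0.341, -0.016, 0.053]
wrist_force: [0.2, -1.3, -0.4]
finger_gap: -0.0
```

```bash
python3 - <<'E'
from h import *
rep()
gotip(tipw(.046,-.003,.0755),40,4)
im,d=cams.read_camera('wrist'); cv2.imwrite(f'pics/w7.png',im[:,:,::-1])
E
```

```text
clk 5.25 tcp [ 0.4535 -0.0653  0.0987] tip rack-rel-hinge x,y,z 0.0279 -0.0021 0.0845 el 40.0 F [ 0.21 -1.26 -0.37] q [-0.67  0.66 -0.16  1.46  0.57  0.58] gap -0.0
dist 20.222727367838022 ang 1.2056397816722406
-1 0.2 4.9 1.2 -0.01 0.11 -0.28; -1 0.2 4.9 1.2 -0.01 0.11 -0.28; -1 0.2 4.9 1.2 -0.01 0.11 -0.28; -1 0.1 4.9 1.2 -0.01 0.11 -0.28
```

View pics/w7.png

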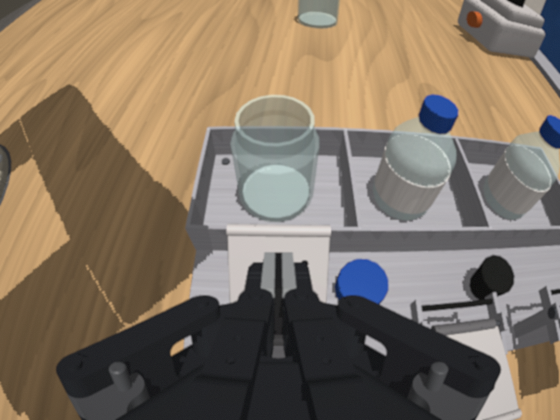

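>>> drive_tool(plan="-1 0 5 1.2 0 0 0; -1 0 5 1.2 0 0 0; -1 0 5 1.2 0 0 0; -1 0 5 1.2 0 0 0")

```text
clock: 5.8
tcp_pos: [0.451, -0.0453, 0.0887]
orientation: [0.938, -0.341, -0.016, 0.053]
wrist_force: [-1.1, -0.1, 0.5]
finger_gap: 0.0002
```

```bash
python3 - <<'E'
from h import *
rep()
gotip(tipw(.052,-.002,.065),40,4)
im,d=cams.read_camera('wrist'); cv2.imwrite(f'pics/w8.png',im[:,:,::-1])
E
```

```text
clk 5.8 tcp [ 0.451  -0.0453  0.0887] tip rack-rel-hinge x,y,z 0.0481 -0.0014 0.0746 el 39.9 F [-1.07 -0.08  0.52] q [-0.64  0.65 -0.2   1.41  0.59  0.6 ] gap 0.0002
dist 10.370420077991756 ang 1.2237116480524466
-1 0.1 2.3 -1.2 -0.02 0.11 -0.29; -1 0.1 2.3 -1.2 -0.02 0.11 -0.29; -1 0.1 2.3 -1.2 -0.02 0.11 -0.29; -1 0 2.3 -1.2 -0.02 0.11 -0.29
```

View pics/w8.png

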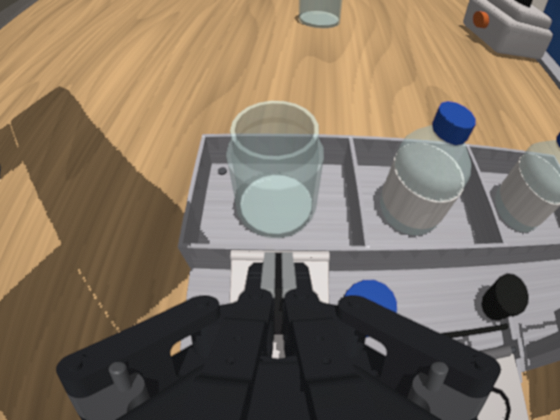

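>>> drive_tool(plan="-1 0 1.8 -1.5 0 0 0; -1 0 1.8 -1.5 0 0 0; -1 0 1.8 -1.5 0 0 0; -1 0 1.5 -1.5 0 0 0")

```text
clock: 6.35
tcp_pos: [0.4505, -0.0429, 0.0791]
orientation: [0.939, -0.341, -0.015, 0.053]
wrist_force: [-0.6, -0.2, 0.3]
finger_gap: 0.0
```

```bash
python3 - <<'E'
from h import *
rep()
im,d=cams.read_camera('wrist'); cv2.imwrite(f'pics/w9.png',im[:,:,::-1])
E
```

```text
clk 6.35 tcp [ 0.4505 -0.0429  0.0791] tip rack-rel-hinge x,y,z 0.0505 -0.0011 0.065 el 39.9 F [-0.59 -0.22  0.29] q [-0.64  0.66 -0.21  1.39  0.59  0.6 ] gap 0.0
```

View pics/w9.png

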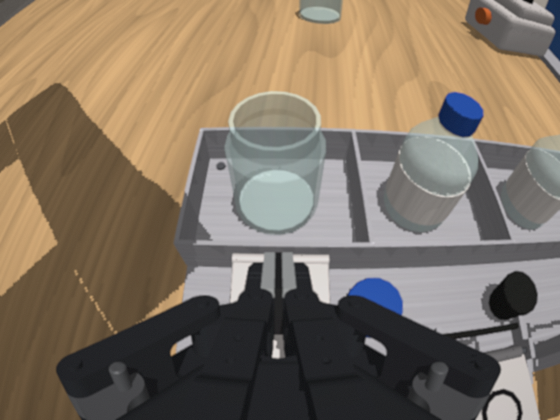

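>>> drive_tool(plan="-1 0 1 -1.2 0 0 0; -1 0 1 -1.2 0 0 0")

```text
clock: 6.65
tcp_pos: [0.4505, -0.0428, 0.0765]
orientation: [0.939, -0.34, -0.015, 0.053]
wrist_force: [-1.0, -3.7, 12.3]
finger_gap: -0.0
```

>>> drive_tool(plan="-1 0 1 -1.2 0 0 0")

```text
clock: 6.78
tcp_pos: [0.4506, -0.0428, 0.0765]
orientation: [0.939, -0.339, -0.015, 0.052]
wrist_force: [-1.2, -4.2, 13.7]
finger_gap: 0.0001
```

>>> drive_tool(plan="-1 0 1 -1.2 0 0 0")

```text
clock: 6.9
tcp_pos: [0.4506, -0.0428, 0.0765]
orientation: [0.939, -0.339, -0.014, 0.052]
wrist_force: [-1.6, -3.1, 13.1]
finger_gap: 0.0001
```

```bash
python3 - <<'E'
from h import *
rep()
E
```

```text
clk 6.9 tcp [ 0.4506 -0.0428  0.0765] tip rack-rel-hinge x,y,z 0.0506 -0.0012 0.0625 el 39.6 F [-1.65 -3.11 13.15] q [-0.64  0.66 -0.22  1.38  0.59  0.6 ] gap 0.0001
```

It's at the stop with 13 N on it. Now I'll lift straight off and back away.

>>> drive_tool(plan="-1 0 -4 5 0 0 0; -1 0 -10 11 0 0 0; -1 0 -20 22 0 0 0; -1 0 -30 25 0 0 0; -1 0 -50 10 0 0 0; -1 0 -55 0 0 0 0; -1 0 -55 0 0 0 0")

```text
clock: 7.78
tcp_pos: [0.4644, -0.1672, 0.284]
orientation: [0.939, -0.338, -0.014, 0.055]
wrist_force: [1.0, -0.7, 0.7]
finger_gap: 0.0
```

```bash
python3 - <<'E'
from h import *
rep()
for n in ['side','top','wrist']:
    im,d=cams.read_camera(n); c=cams.calibration(n); np.save(f'pics/{n}9.npy',d)
    if n=='side': im=cv2.resize(im[120:270,160:370],None,fx=3.8,fy=3.8)
    if n=='top':
        im=cv2.resize(im[150:290,215:335],None,fx=4.2,fy=4.2)
    cv2.imwrite(f'pics/{n}9.png',im[:,:,::-1])
    if n!='wrist':
        P=cloud(c,d)
        for i,y in enumerate((0,-.112,-.224)):
            r=P-(H+RY*y); X=r@RX;Y=r@RY;z=r[...,2]
            for sg in(-1,1):
                m=(sg*X>.025)&(sg*X<.058)&(abs(Y)<.018)&(abs(z)<.035)
                if m.sum()>10: print(n,i,sg,m.sum(),'z/x slope',np.polyfit(sg*X[m],z[m],1).round(3),'med',np.median(z[m]/(sg*X[m])).round(3))
E
```

```text
clk 7.775 tcp [ 0.4644 -0.1672  0.284 ] tip rack-rel-hinge x,y,z -0.0746 -0.0037 0.27 el 39.6 F [ 0.98 -0.69  0.75] q [-0.79  0.64  0.29  1.99  0.49  0.47] gap 0.0
side 0 1 155 z/x slope [-0.003  0.001] med 0.029
side 1 -1 130 z/x slope [0.189 0.001] med 0.208
side 2 -1 109 z/x slope [0.224 0.001] med 0.234
top 1 -1 92 z/x slope [0.119 0.003] med 0.21
top 2 -1 115 z/x slope [0.22 0.  ] med 0.216
```

View pics/side9.png

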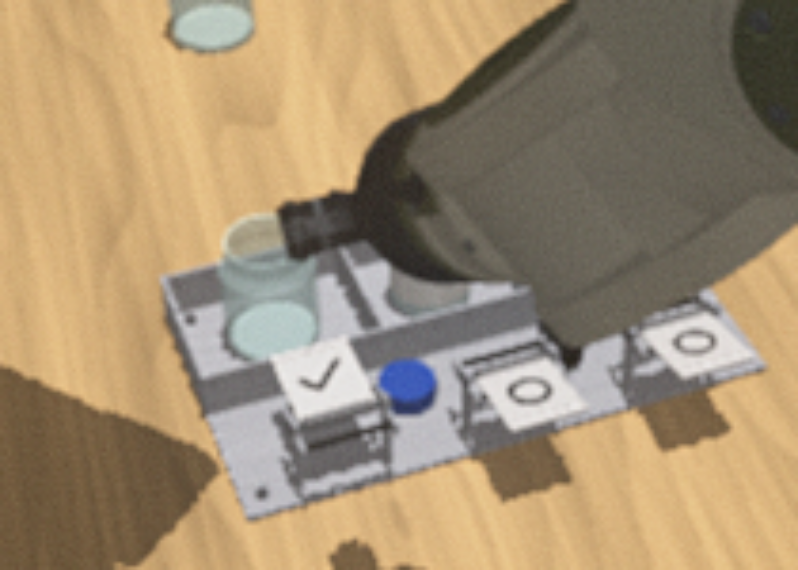

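View pics/top9.png

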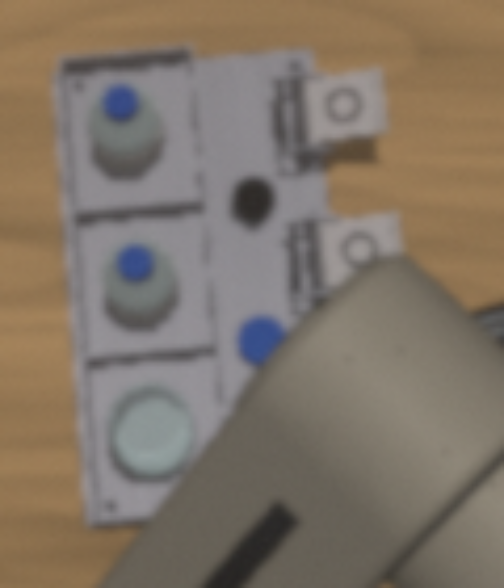

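View pics/wrist9.png

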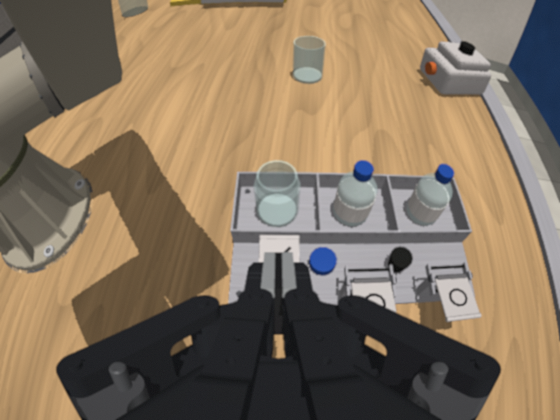

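The tick shows flat on tag0 (side crop 322,378), with a measured slope of about 0. Tags 1 and 2 still show their rings at their starting angles, and the jar, bottles, cap and stopper haven't moved. The robot is clear, so I'm handing in.

```bash
python3 - <<'E'
from h import *
print(job.hand_in()); rep()
E
```

```text
the job is handed in; nothing more can be done
None
the job is handed in; nothing more can be done
```

The tag in front of the open jar (tag0, nearest bay) is flipped, lies flat towards the jar and shows its tick. I tipped it up from below with the closed fingertips, pushed it over its pivot and pressed it onto its rear rest with about 13 N. The arm then backed clear, and I handed the job in about 8 s in.

**Last checks:**
- **tag0:** the fitted slope of the leaf in the side view is about 0, so it is level. A cruder per-pixel estimate gave 0.03 rad, still within tolerance.
- **tag1 and tag2:** both still show their rings at about 0.2 rad, close to where they started. One tag1 fit from the top camera gave 0.12 rad, but the arm partly hid that tag. The median from the same view was 0.21, which agrees with the side camera.
- **Jar, bottles, cap and stopper:** they look unmoved in the pictures. I did not measure their positions again.
- **Beaker, amber bottle and spatula:** the beaker looks untouched. I did not look at the amber bottle or the spatula again at the end, but the tool stayed well clear of both.
- **Robot:** it was touching nothing at hand-in, with the fingertips about 0.27 m above the bench.

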